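Weigh in the paper scrap

TASK

Log the scrap from the cutting mat: on the scale, press the white key to switch it on, then the green key to zero it with the bin still empty, each right down and let go. Then put the three scraps (crumpled paper ball, cardboard tube end, L-shaped cardboard corner piece) into the orange bin on the scale, and with all three in it and let go, press the blue key right down to save the weight and let it come up. Press one key at a time, never one out of its turn; leave the bin in its place on the scale and everything else in place and upright.

Things in the scene. Friction and masses are not known exactly. Their poses are not given: they have to be found in the camera images.
- scale: flat grey bench scale, 300 x 230 mm, fixed to the table; origin at the centre of its underside, x towards its far side, y to the left. Steel weighing plate (top 40 mm up) at the back, centred at x +47; a row of three round keys along the front at x -115 (white at y +60, green at y 0, blue at y -60)
- bin: open orange plastic scrap bin, 160 (x) x 190 (y) x 90 mm high, walls 4 mm, standing loose on the steel plate with its centre about 55 mm beyond the scale's origin; origin at the centre of its underside, 40 mm above the table; z up
- mat: green cutting mat, 280 (x) x 380 (y) x 3 mm, fixed; origin at the centre of its underside. Scraps and things to keep stand on it, about 115 mm apart
- paper_ball: SCRAP: crumpled off-white paper ball, stiff, about 38 to 45 mm across and 45 mm high; origin near its centre, 19 mm above the mat; it has flat-ish sides across its x (38 mm) and y (36 mm)
- tube_end: SCRAP: offcut of cardboard tube standing on end, 40 mm outside diameter, 4 mm wall, 46 mm high; origin at its centre, 23 mm above the mat
- corner_piece: SCRAP: L-shaped offcut of thick cardboard edge protector, 55 mm long (x): a foot 40 mm wide (y) and 9 mm thick on the mat, and an upright wall 9 mm thick, its top 40 mm above the mat, along the foot's -y edge (wall centre at y -15.5). Origin at the centre of its 55 x 40 x 40 mm outline, 20 mm above the mat
- stamp: KEEP: rubber stamp, dark wood, block 48 x 30 mm, 64 mm high with a turned grip; origin under its centre
- tape_roll: KEEP: full roll of blue tape lying flat, 52 mm diameter, 20 mm high; origin under its centre
- glue_stick: KEEP: standing glue stick, yellow with a red cap, 31 mm diameter, 72 mm high; origin under its centre
- mug: KEEP: blue mug behind the work area, 76 mm diameter, 85 mm high, handle at its +y; origin under its centre
- bowl: KEEP: black bowl behind the work area, 110 mm diameter, 40 mm high, with paper clippings; origin under its centre
- scissors: KEEP: scissors with black handles lying flat, about 190 mm long; origin at the pivot, on the table
- key_on (a joint): travel of the white on key (left): 0 up, 0.006 m fully down, springs back; 5 N pushes it fully down, count on more than 0.004 m
- key_on_top (a point): centre of the top of the white key, 28 mm diameter
- key_zero (a joint): travel of the green zero key (middle): 0 up, 0.006 m fully down, springs back; 5 N pushes it fully down, count on more than 0.004 m
- key_zero_top (a point): centre of the top of the green key, 28 mm diameter
- key_save (a joint): travel of the blue save key (right): 0 up, 0.006 m fully down, springs back; 5 N pushes it fully down, count on more than 0.004 m
- key_save_top (a point): centre of the top of the blue key, 28 mm diameter
Things that resemble listed ones, but are neither listed nor needed, are in the scene too. Several things have the shape of the scissors; the one meant has the colours described above.

How it is judged:
By the outcome, as a careful person would: the job done as asked, in the order asked, and still so for the second after the job is handed in, with the robot touching nothing.
It also fails if it takes over 72 s, if anything falls off the work surface, if the arm or the gripper's body presses on something with over 40 N, if the wrist force passes 120 N, or if a joint passes its speed limit or range.

ROBOT

A 6-joint arm with a two-finger parallel gripper is mounted at the origin on the work surface. World frame = base frame: x ahead of the robot, y to its left, z up, the work surface at z = 0. Lengths are in m, angles in rad, forces in N, time in s.
With the tool pointing down it reaches from about 0.275 to 0.775 m from the base axis. Payload 14.6 kg.
Tool frame: the origin (TCP) lies at the very end of the fingers, on their centre line; the grasp point (between the pads) lies env.hold_point_z behind it (env.hold_point_z is the distance from the TCP to the grasp point, in m); z points along the fingers, y is the line along which they close (so a half turn about z gives the same grasp; the last joint's range is limited). The gripper opens to 85 mm and grips with 20 to 120 N. Pads are 22 mm wide; open, the fingers measure 114 mm over their backs; the gripper's body (76 mm by 85 mm) begins 54 mm behind the grasp point. The pads swing forward as they close: fully open they stand 13 mm farther back than shut.
Start: joints at [1.187, 0.263, -0.048, 1.259, 0, 1.415], TCP at [0.119, 0.511, 0.231] pointing down, gripper open.
Joint ranges: [-2.65, 2.65], [-0.89, 1.7], [-1.18, 1.37], [-2.13, 2.11], [-1.35, 1.29], [-3.14, 3.14]. Speed limits (rad/s): [1.89, 1.89, 2.57, 2.79, 3.14, 3.14].

INTERFACE

Orientations are given as a rotation vector (axis times angle).
In Python, from cell import env, get_image, calibration gives the robot as it stands.
- The arm moves only by the tool servo_tool, never from a script. Its argument "moves" is a list that holds one entry, the list of rows, each a list of 5 numbers: the closure, from -1 (fully open) to 1 (shut), then the shift along the tool's x, y, z in m, then the turn about the tool's z in rad. In form: [[[grip, x, y, z, twist], ...]]. A call has 1 to 20 rows; each row is the pose to reach, as a shift and turn from the pose commanded when the call began, along the tool's axes at that moment; what a row does not reach only later rows make up. A row lasts 1/12 s, in which the tool goes at most 41.7 mm and 7.16 degrees, less where a joint would pass 70% of its speed; a pose out of reach is approached as far as the arm can. A call with a gripper value outside its range is refused whole. The fingers move at their own pace and stop on an object; "grip_force" is the grip in N (left out, the last holds). Time passes only in rows, so rows that repeat a pose let the fingers close. It gives the time, the measured TCP pose, the force, the opening and the grip force at its end, in the units of the state.
- env.read_state(): the state, without advancing time (a new reading comes with each control period).
- get_image(name): name is "scene" or "top" or "wrist"; returns the picture (400x640x3 uint8, blue, green, red); there is no depth.
- calibration(name): a dict with "K" (3x3 intrinsics, pixels), "view" (4x4, takes a point from world to camera coordinates). Camera axes: x right, y down, z forward; pixel columns grow to the right and rows downward; lengths in m; the calibration is good to about 2 mm. A picture is of the moment at which its call begins: read the wrist's pose just before it. calibration takes no time and is no camera call; for the wrist camera it gives the pose at the moment of the call.
- env.sign_off(): hands the job in; it is judged then, once.
The state is a dict: "time_s": time; "qpos": joint angles; "qd": joint speeds; "effort": joint torques, N m; "ee_pos": TCP position; "eef_rot": TCP orientation; "wrist_force": force on the tool from outside, world axes, zero at the start; "moment": the same for the moment, N m; "finger_gap": finger opening in m; "finger_force": force on a finger pad.
Only numpy, scipy, OpenCV 4.12 (cv2) and the standard library are available. Lean on these libraries where they do the work, as an engineer would, in place of code of your own. Each camera call takes 0.05 s, during which the arm holds its last target. There are 200 camera calls.

## Working session

There is one attempt and no reset: what is moved stays moved. The work goes in short steps, Python scripts to look and compute and a tool call to move; the robot and the scene stay as the last step left them, time stands still between calls to the robot, and variables do not carry over. Pictures are saved under pics/ and viewed, at most 10 in all, crops included, and the job is handed in when it is done.

Besides the shell and the picture viewer there is one more tool, called after "Emit:" as name(argument=value, ...), one argument or row to a line, values as JSON. servo_tool: Moves the arm, as the interface text tells. Its arguments: {"type":"object","properties":{"moves":{"type":"array"},"grip_force":{"type":"number"}},"required":["moves"]}

```bash
mkdir -p pics
cat > h.py <<'E'
import numpy as np, cv2
from cell import env,get_image,calibration
def ray(cal,u,v,z):
    K=np.array(cal["K"]);V=np.array(cal["view"])
    d=V[:3,:3].T@np.linalg.solve(K,[u,v,1]);c=-V[:3,:3].T@V[:3,3]
    return c+d*(z-c[2])/d[2]
def proj(cal,p):
    q=np.array(cal["K"])@(np.array(cal["view"])@np.r_[p,1])[:3];return q[:2]/q[2]
E
python3 - <<'E'
from h import *
for n in("top","scene"):
    cv2.imwrite(f"pics/{n}0.png",get_image(n))
    c=calibration(n);print(n,np.round(c["K"],1).tolist(),np.round(c["view"],3).tolist())
s=env.read_state();print(env.hold_point_z,s)
E
```

```text
top [[411.1, 0.0, 326.2], [0.0, 411.1, 192.5], [0.0, 0.0, 1.0]] [[0.017, -1.0, -0.003, -0.001], [-0.979, -0.016, -0.204, 0.504], [0.204, 0.006, -0.979, 1.141], [0.0, 0.0, 0.0, 1.0]]
scene [[386.0, 0.0, 312.4], [0.0, 386.0, 199.2], [0.0, 0.0, 1.0]] [[-0.895, 0.445, 0.016, 0.445], [0.24, 0.512, -0.825, -0.058], [-0.375, -0.735, -0.565, 1.331], [0.0, 0.0, 0.0, 1.0]]
0.0187 {'time_s': 0.1, 'qpos': array([ 1.18668491e+00,  2.63519608e-01, -4.88674904e-02,  1.25936265e+00,
        9.92975455e-06,  1.41550616e+00]), 'qd': array([ 1.12001226e-03, -2.08578940e-03,  1.16728749e-03,  5.12860568e-04,
        2.44906088e-05, -1.60881331e-04]), 'effort': array([ 2.91435761e-03, -6.38576174e+01,  3.85062397e+01,  9.99940705e-03,
       -1.10240594e-04, -1.13820045e-05]), 'ee_pos': array([0.11899727, 0.51110451, 0.23085229]), 'eef_rot': array([-3.58617825e-01, -3.12079147e+00,  1.43921685e-03]), 'wrist_force': array([-0.41537126,  0.37079126,  0.2482359 ]), 'moment': array([ 0.00545671, -0.01811399, -0.0203056 ]), 'finger_force': 0.0, 'finger_gap': 0.08554605931749727}
```

View pics/top0.png

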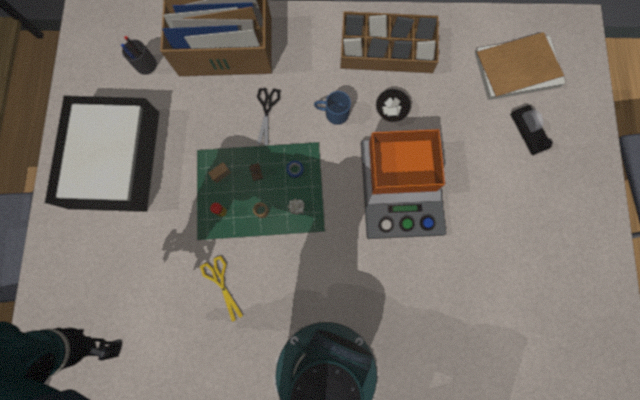

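View pics/scene0.png

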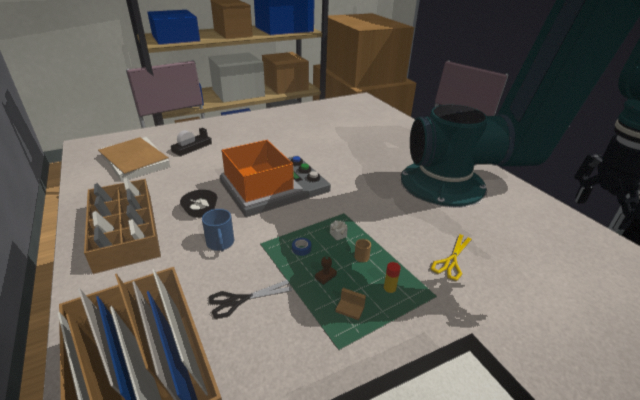

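Top view: white, green and blue keys are at about (386,224), (407,224) and (428,223), with the bin at (407,160). On the mat are the paper ball (296,206), tube end (261,210), corner piece (219,172), glue stick (216,210), stamp (256,172) and tape roll (295,169). The scraps are the ball, tube and tan L-piece. I'll confirm these in an enlarged crop.

Run:
```python
from h import *
t=cv2.imread("pics/top0.png");s=cv2.imread("pics/scene0.png")
a=cv2.resize(t[140:245,195:330],None,fx=4,fy=4,interpolation=cv2.INTER_CUBIC)[:,:400*2][:420]
b=cv2.resize(s[210:330,285:420],None,fx=3,fy=3,interpolation=cv2.INTER_CUBIC)
o=np.zeros((590,800,3),np.uint8)
a=cv2.resize(t[140:245,195:330],(400,311),interpolation=cv2.INTER_CUBIC)
k=cv2.resize(t[120:245,355:455],(340,425),interpolation=cv2.INTER_CUBIC)
b=cv2.resize(s[210:330,285:420],(310,275),interpolation=cv2.INTER_CUBIC)
o[:311,:400]=a;o[:425,410:750]=k;o[313:588,:310]=b
cv2.imwrite("pics/crop1.png",o)
c=calibration("top")
for n,u,v,z in[("white",386,224,.04),("green",407,224,.04),("blue",428,223,.04),("ball",296,206,.03),("tube",260.5,210,.04),("corner",219,172,.02),("glue",216,209,.07),("stamp",256,172,.04),("tape",295,169,.02),
 ("m1",197,150,0),("m2",321,143,0),("m3",324,231,0),("m4",198,238,0),("b1",371,132,.13),("b2",441,130,.13),("b3",443,188,.13),("b4",372,191,.13),("s3",445,235,.03),("s4",368,237,.03)]:
    print(n,np.round(ray(c,u,v,z),3))
```

```text
white [ 0.416 -0.167  0.04 ]
green [ 0.417 -0.228  0.04 ]
blue [ 0.421 -0.288  0.04 ]
ball [0.466 0.095 0.03 ]
tube [0.451 0.197 0.04 ]
corner [0.568 0.331 0.02 ]
glue [0.447 0.319 0.07 ]
stamp [0.565 0.216 0.04 ]
tape [0.581 0.103 0.02 ]
m1 [0.643 0.41  0.   ]
m2 [0.671 0.026 0.   ]
m3 [0.397 0.012 0.   ]
m4 [0.371 0.385 0.   ]
b1 [ 0.662 -0.116  0.13 ]
b2 [ 0.671 -0.311  0.13 ]
b3 [ 0.505 -0.31   0.13 ]
b4 [ 0.494 -0.118  0.13 ]
s3 [ 0.388 -0.339  0.03 ]
s4 [ 0.379 -0.116  0.03 ]
```

View pics/crop1.png

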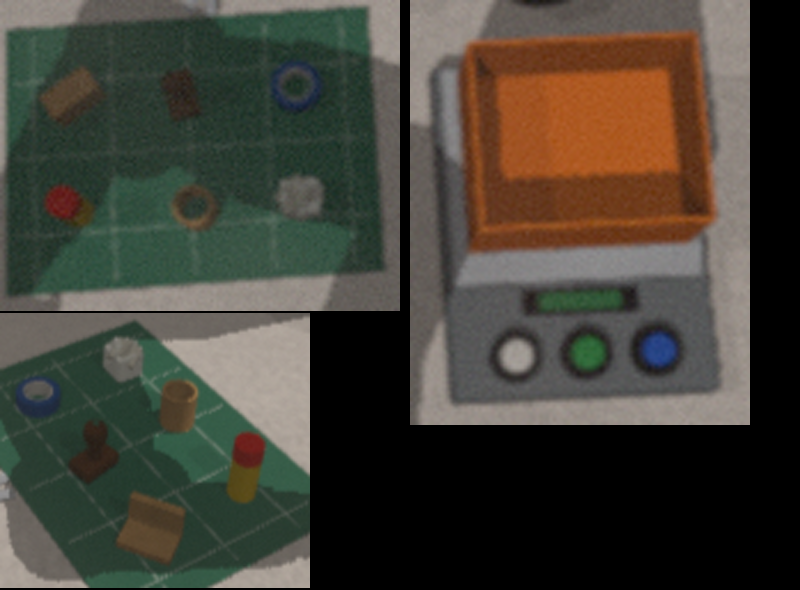

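The crop confirms the scraps: an off-white ball, a tan tube and a tan L-piece whose wall is on the robot's side. The keep items are distinct from them.

```bash
cat >> h.py <<'E'
from scipy.spatial.transform import Rotation as R
def rel(p,yaw=None):
    "shift in tool axes to TCP target p; twist to make tool y lie along world direction yaw (mod pi)"
    s=env.read_state();r=R.from_rotvec(s["eef_rot"]).as_matrix();d=r.T@(np.array(p)-s["ee_pos"])
    cy=np.arctan2(r[1,1],r[0,1]);tw=None
    if yaw is not None: tw=-((yaw-cy+np.pi/2)%np.pi-np.pi/2)
    print("shift",np.round(d,4),"twist",tw,"tooly",round(cy,3),"pos",np.round(s["ee_pos"],4),"t",s["time_s"],"q6",s["qpos"][5]); return d
E
python3 - <<'E'
from h import *
rel([.416,-.167,.12]);rel([.416,-.167,.23])
print(R.from_rotvec(env.read_state()["eef_rot"]).as_matrix().round(3))
E
```

```text
shift [-0.4431 -0.593   0.1113] twist None tooly 1.342 pos [0.119  0.5111 0.2309] t 0.1 q6 1.4155061587212627
shift [-0.4431 -0.5931  0.0013] twist None tooly 1.342 pos [0.119  0.5111 0.2309] t 0.1 q6 1.4155061587212627
[[-0.974  0.227 -0.   ]
 [ 0.227  0.974 -0.001]
 [ 0.    -0.001 -1.   ]]
```

Emit:
servo_tool(
  moves=[
    [[1, -0.443, -0.593, 0, -0.27], [1, -0.443, -0.593, 0, -0.27], [1, -0.443, -0.593, 0, -0.27], [1, -0.443, -0.593, 0, -0.27], [1, -0.443, -0.593, 0, -0.27], [1, -0.443, -0.593, 0, -0.27], [1, -0.443, -0.593, 0, -0.27], [1, -0.443, -0.593, 0, -0.27], [1, -0.443, -0.593, 0, -0.27], [1, -0.443, -0.593, 0, -0.27], [1, -0.443, -0.593, 0, -0.27], [1, -0.443, -0.593, 0, -0.27], [1, -0.443, -0.593, 0, -0.27], [1, -0.443, -0.593, 0, -0.27], [1, -0.443, -0.593, 0, -0.27], [1, -0.443, -0.593, 0, -0.27], [1, -0.443, -0.593, 0.05, -0.27], [1, -0.443, -0.593, 0.09, -0.27], [1, -0.443, -0.593, 0.11, -0.27], [1, -0.443, -0.593, 0.11, -0.27]],
  ],
)

```text
time_s: 1.77
ee_pos: [0.4163, -0.1685, 0.1197]
eef_rot: [-0.063, 3.141, -0.0]
wrist_force: [1.2, -0.4, 0.1]
finger_gap: -0.0
finger_force: 0.0
```

Run:
```python
from h import *
c=calibration("wrist");im=get_image("wrist");cv2.imwrite("pics/w1.png",im)
rel([.416,-.167,.06],1.61);print(calibration("top")["view"][2][3], -np.array(c["view"])[:3,:3].T@np.array(c["view"])[:3,3])
for n,p in(("w",[.416,-.167,.04]),("g",[.417,-.228,.04]),("b",[.421,-.288,.04])):print(n,proj(c,p))
```

```text
shift [-0.0003  0.0031  0.0547] twist -0.0001265024936167869 tooly 1.61 pos [ 0.416  -0.1702  0.1147] t 1.8167 q6 -0.60849712845468
1.1413004775473212 [ 0.3369858  -0.17231351  0.2614243 ]
w [315.64190774 206.12720187]
g [234.4317483  204.33559157]
b [154.72244475 206.35362033]
```

View pics/w1.png

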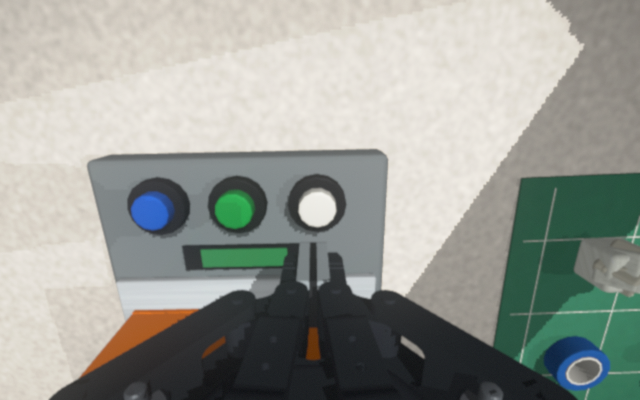

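White key is at (317,208), green at (235,209) and blue at (152,210), within about 3 mm of what I predicted. Next I'll descend on white.

Emit:
servo_tool(
  moves=[
    [[1, -0.002, 0.003, 0.035, 0], [1, -0.002, 0.003, 0.06, 0], [1, -0.002, 0.003, 0.07, 0], [1, -0.002, 0.003, 0.074, 0], [1, -0.002, 0.003, 0.076, 0], [1, -0.002, 0.003, 0.078, 0], [1, -0.002, 0.003, 0.078, 0]],
  ],
)

```text
time_s: 2.4
ee_pos: [0.4171, -0.1632, 0.0464]
eef_rot: [-0.065, 3.141, -0.002]
wrist_force: [-26.9, 14.6, 92.1]
finger_gap: -0.0001
finger_force: 45.6
```

Emit:
servo_tool(
  moves=[
    [[1, 0, 0, -0.002, 0], [1, 0, 0, -0.004, 0]],
  ],
)

```text
time_s: 2.57
ee_pos: [0.417, -0.1631, 0.0484]
eef_rot: [0.065, -3.14, 0.0]
wrist_force: [-2.9, 1.1, 3.9]
finger_gap: -0.0001
finger_force: 2.3
```

Emit:
servo_tool(
  moves=[
    [[1, 0, 0, -0.007, 0], [1, 0, 0, -0.015, 0], [1, 0, 0, -0.025, 0]],
  ],
)

```text
time_s: 2.82
ee_pos: [0.4178, -0.1635, 0.0728]
eef_rot: [0.065, -3.141, -0.0]
wrist_force: [0.0, -0.4, 0.3]
finger_gap: 0.0001
finger_force: 0.0
```

Run:
```python
from h import *
c=calibration("wrist");im=get_image("wrist");cv2.imwrite("pics/w2.png",im)
rel([.420,-.228,.068],1.61);print(env.read_state()["wrist_force"])
h=cv2.cvtColor(im,cv2.COLOR_BGR2HSV)
t=get_image("top");cv2.imwrite("pics/t2.png",t)
o=np.zeros((400,800,3),np.uint8);o[:,:500]=im[:,:500];o[:250,510:790]=cv2.resize(t[180:245,360:450],(280,250))
cv2.imwrite("pics/c2.png",o)
```

```text
shift [ 0.0013 -0.064   0.0065] twist 0.0020793828374401357 tooly 1.612 pos [ 0.4186 -0.164   0.0745] t 2.8667 q6 -0.5962833322819308
[ 1.67335112 -0.83191454  2.70246087]
```

View pics/c2.png

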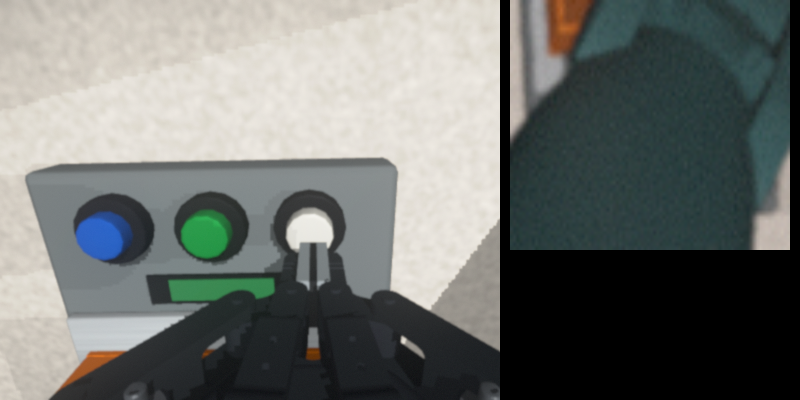

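White went right down: it bottoms at z≈0.047, with its top at about 0.053. The view shows all keys up, green at (206,233). Next is green, more gently.

Emit:
servo_tool(
  moves=[
    [[1, 0.001, -0.03, 0, 0], [1, 0.001, -0.063, 0, 0], [1, 0.001, -0.063, 0, 0], [1, 0.001, -0.063, 0.01, 0], [1, 0.001, -0.063, 0.015, 0], [1, 0.001, -0.063, 0.018, 0], [1, 0.001, -0.063, 0.02, 0], [1, 0.001, -0.063, 0.021, 0], [1, 0.001, -0.063, 0.021, 0], [1, 0.001, -0.063, 0.021, 0]],
  ],
)

```text
time_s: 3.75
ee_pos: [0.4194, -0.2264, 0.0514]
eef_rot: [0.065, -3.141, -0.0]
wrist_force: [-2.1, 0.2, 2.9]
finger_gap: -0.0003
finger_force: 1.4
```

Emit:
servo_tool(
  moves=[
    [[1, 0, 0, 0.002, 0], [1, 0, 0, 0.004, 0], [1, 0, 0, 0.004, 0], [1, 0, 0, 0.004, 0]],
  ],
)

```text
time_s: 4.08
ee_pos: [0.4197, -0.2266, 0.0478]
eef_rot: [-0.065, 3.14, -0.0]
wrist_force: [-3.1, 3.8, 15.9]
finger_gap: -0.0002
finger_force: 8.0
```

Green is bottomed at 16 N. A hair more, then up and clear.

Emit:
servo_tool(
  moves=[
    [[1, 0, 0, 0.0007, 0], [1, 0, 0, 0.0007, 0]],
  ],
)

```text
time_s: 4.25
ee_pos: [0.4198, -0.2266, 0.0476]
eef_rot: [-0.065, 3.14, -0.001]
wrist_force: [-7.1, 4.9, 28.2]
finger_gap: -0.0001
finger_force: 13.8
```

Emit:
servo_tool(
  moves=[
    [[1, 0, 0, -0.005, 0], [1, 0, 0, -0.03, 0], [1, 0, 0, -0.07, 0], [1, 0, 0, -0.11, 0], [0, 0, 0, -0.15, 0]],
  ],
)

```text
time_s: 4.67
ee_pos: [0.4193, -0.2263, 0.1984]
eef_rot: [-0.065, 3.141, 0.0]
wrist_force: [1.7, -1.5, 0.3]
finger_gap: 0.0106
finger_force: 0.0
```

Run:
```python
from h import *
rel([.466,.095,.2],1.61)
rel([.40,.2,.22],1.61)
```

```text
shift [-0.0599  0.3191 -0.0016] twist 0.00210709251166441 tooly 1.612 pos [ 0.4193 -0.2263  0.1984] t 4.6667 q6 -0.7075963646778776
shift [ 0.0017  0.4267 -0.0216] twist 0.00210709251166441 tooly 1.612 pos [ 0.4193 -0.2263  0.1984] t 4.6667 q6 -0.7075963646778776
```

Emit:
servo_tool(
  moves=[
    [[0, -0.118, 0.422, -0.04, 0], [0, -0.118, 0.422, -0.04, 0], [0, -0.118, 0.422, -0.04, 0], [0, -0.118, 0.422, -0.04, 0], [0, -0.118, 0.422, -0.04, 0], [0, -0.118, 0.422, -0.04, 0], [0, -0.118, 0.422, -0.04, 0], [0, -0.118, 0.422, -0.04, 0], [0, -0.118, 0.422, -0.04, 0], [0, -0.118, 0.422, -0.04, 0], [0, -0.118, 0.422, -0.04, 0], [0, -0.118, 0.422, -0.04, 0], [0, -0.118, 0.422, -0.04, 0], [0, -0.118, 0.422, -0.04, 0]],
  ],
)

```text
time_s: 5.83
ee_pos: [0.5199, 0.1995, 0.2363]
eef_rot: [0.065, -3.141, 0.0]
wrist_force: [-0.5, -0.1, -0.2]
finger_gap: 0.0427
finger_force: 0.0
```

Run:
```python
from h import *
c=calibration("wrist");im=get_image("wrist");cv2.imwrite("pics/w3.png",im);np.savez("w3.npz",K=c["K"],view=c["view"])
rel([.466,.095,.2],1.61)
for n,p in(("ball",[.466,.095,.03]),("tube",[.451,.197,.04]),("corner",[.568,.331,.02])):print(n,proj(c,p))
```

```text
shift [ 0.0581 -0.1018  0.0365] twist 0.0012944254687026202 tooly 1.611 pos [0.5199 0.1991 0.2364] t 5.8833 q6 0.1788901800451424
ball [218.73590312 116.26269653]
tube [313.65598549 106.16518414]
corner [419.19660418 209.98445972]
```

View pics/w3.png

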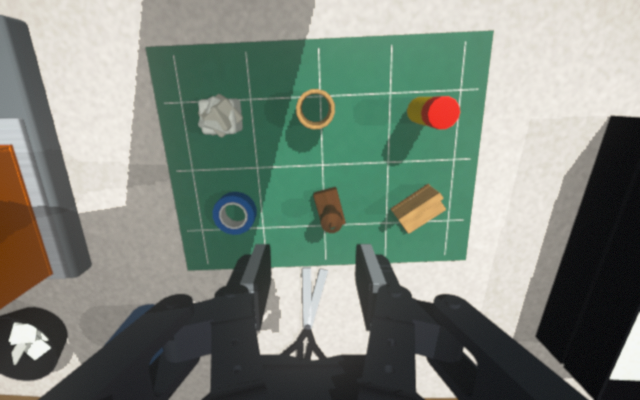

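Wrist view: paper ball at (220,116), tube rim at (316,109), corner piece at (418,209), with its wall along the upper-left edge. Glue stick is at (437,112), stamp at (329,208) and tape at (235,213).

Run:
```python
from h import *
im=cv2.imread("pics/w3.png");c=dict(np.load("w3.npz"));h=cv2.cvtColor(im,cv2.COLOR_BGR2HSV)
def box(n,u0,u1,v0,v1,f,z):
    m=np.zeros(im.shape[:2],np.uint8);m[v0:v1,u0:u1]=f(h[v0:v1,u0:u1])*255
    m=cv2.morphologyEx(m,cv2.MORPH_OPEN,np.ones((3,3)))
    k=max(cv2.findContours(m,cv2.RETR_EXTERNAL,cv2.CHAIN_APPROX_NONE)[0],key=cv2.contourArea)
    w=np.array([ray(c,*p[0],z)[:2] for p in k])*1000
    r=cv2.minAreaRect(w.astype(np.float32));hull=w[cv2.convexHull(w.astype(np.float32),returnPoints=False)[:,0]]
    print(n,cv2.boundingRect(k),cv2.contourArea(k),"rect",np.round(r[0]),np.round(r[1]),round(r[2],1),"poly",cv2.approxPolyDP(k,4,True)[:,0].tolist(),[np.round(ray(c,*p[0],z),3)[:2].tolist() for p in cv2.approxPolyDP(k,4,True)])
    if n=="ball":
        for a in range(0,180,15):
            d=np.array([np.cos(np.radians(a)),np.sin(np.radians(a))]);q=w@d;print(a,round(np.ptp(q),1),end="; ")
        print()
box("ball",190,250,85,145,lambda x:(x[...,1]<60)&(x[...,2]>70),.025)
br=lambda x:(x[...,0]<25)&(x[...,1]>60)&(x[...,2]>90)
box("tube",290,345,80,140,br,.049)
box("corner",385,455,175,240,br,.02)
```

```text
ball (197, 94, 46, 43) 1533.5 rect [465.  95.] [49. 45.] 88.4 poly [[197, 101], [203, 133], [223, 136], [242, 128], [240, 99], [217, 94]] [[0.451, 0.071], [0.485, 0.075], [0.488, 0.097], [0.478, 0.119], [0.447, 0.117], [0.443, 0.093]]
0 44.7; 15 44.0; 30 48.2; 45 52.6; 60 54.7; 75 53.0; 90 48.9; 105 53.6; 120 56.2; 135 56.7; 150 54.0; 165 48.0; 
tube (296, 89, 38, 40) 1150.5 rect [453. 198.] [38. 38.] 2.4 poly [[312, 89], [299, 98], [296, 112], [305, 126], [320, 128], [331, 119], [333, 102], [324, 91]] [[0.434, 0.195], [0.443, 0.182], [0.457, 0.179], [0.471, 0.189], [0.472, 0.204], [0.463, 0.215], [0.446, 0.216], [0.436, 0.207]]
corner (392, 185, 53, 48) 1362.0 rect [565. 331.] [41. 58.] 39.2 poly [[428, 185], [392, 208], [408, 232], [444, 210], [441, 195]] [[0.536, 0.337], [0.567, 0.298], [0.598, 0.321], [0.567, 0.361], [0.548, 0.354]]
```

Run:
```python
import cv2,numpy as np
im=cv2.imread("pics/w3.png")
cv2.imwrite("pics/c3.png",np.hstack([cv2.resize(im[85:145,190:250],(390,390),interpolation=3),cv2.resize(im[175:245,385:455],(390,390),interpolation=3)]))
```

```text
(no output)
```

View pics/c3.png

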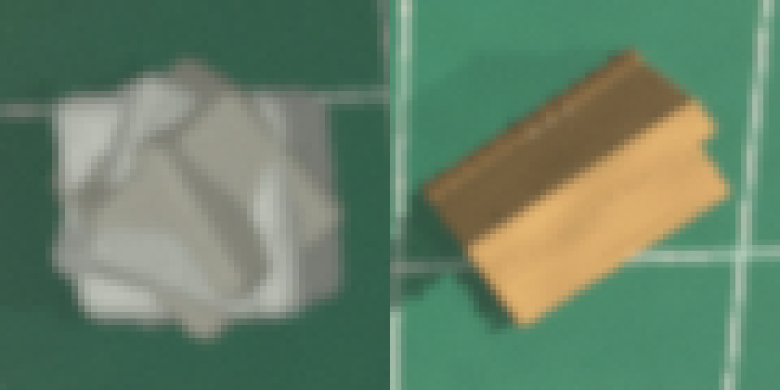

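The crop shows the ball's flat sides close to world axes, and the L-piece's wall on its upper-left (-x, -y) side. Ball first.

Emit:
servo_tool(
  moves=[
    [[-1, 0.029, -0.05, 0.03, -0.05], [-1, 0.058, -0.102, 0.06, -0.05], [-1, 0.058, -0.102, 0.1, -0.05], [-1, 0.058, -0.102, 0.14, -0.05], [-1, 0.058, -0.102, 0.18, -0.05], [-1, 0.058, -0.102, 0.21, -0.05], [-1, 0.058, -0.102, 0.226, -0.05], [-1, 0.058, -0.102, 0.226, -0.05], [1, 0.058, -0.102, 0.226, -0.05], [1, 0.058, -0.102, 0.226, -0.05], [1, 0.058, -0.102, 0.226, -0.05], [1, 0.058, -0.102, 0.226, -0.05], [1, 0.058, -0.102, 0.226, -0.05], [1, 0.058, -0.102, 0.226, -0.05]],
  ],
  grip_force=30,
)

```text
time_s: 7.05
ee_pos: [0.4679, 0.0954, 0.0131]
eef_rot: [-0.143, 3.134, -0.001]
wrist_force: [-4.0, -3.8, 19.2]
finger_gap: 0.048
finger_force: 27.8
```

Emit:
servo_tool(
  moves=[
    [[1, 0, 0, -0.02, 0], [1, 0, 0, -0.06, 0], [1, 0, 0, -0.1, 0], [1, 0, 0, -0.14, 0], [1, 0, 0, -0.17, 0], [1, -0.01, -0.03, -0.17, 0]],
  ],
)

```text
time_s: 7.55
ee_pos: [0.4802, 0.0692, 0.1882]
eef_rot: [-0.149, 3.128, 0.001]
wrist_force: [1.8, -0.8, 0.2]
finger_gap: 0.0479
finger_force: 31.0
```

Emit:
servo_tool(
  moves=[
    [[1, -0.051, -0.322, 0, 0], [1, -0.051, -0.322, 0, 0], [1, -0.051, -0.322, 0, 0], [1, -0.051, -0.322, 0, 0], [1, -0.051, -0.322, 0, 0], [1, -0.051, -0.322, 0, 0], [1, -0.051, -0.322, 0, 0], [1, -0.051, -0.322, 0, 0], [1, -0.051, -0.322, 0, 0], [1, -0.051, -0.322, 0, 0], [1, -0.051, -0.322, 0, 0], [1, -0.051, -0.322, 0, 0]],
  ],
)

```text
time_s: 8.55
ee_pos: [0.559, -0.2483, 0.1816]
eef_rot: [-0.145, 3.137, -0.001]
wrist_force: [0.7, 0.4, -0.7]
finger_gap: 0.0474
finger_force: 31.0
```

Emit:
servo_tool(
  moves=[
    [[1, 0, 0, 0.04, 0], [1, 0, 0, 0.075, 0], [1, 0, 0, 0.095, 0], [1, 0, 0, 0.102, 0], [1, 0, 0, 0.102, 0], [-0.55, 0, 0, 0.102, 0], [-0.55, 0, 0, 0.102, 0], [-0.55, 0, 0, 0.102, 0], [-0.55, 0, 0, 0.09, 0], [-0.55, 0, 0, 0.06, 0], [-0.55, 0, 0, 0.02, 0], [-0.55, 0, 0, -0.02, 0]],
  ],
)

```text
time_s: 9.55
ee_pos: [0.5587, -0.2491, 0.2028]
eef_rot: [-0.143, 3.138, -0.0]
wrist_force: [0.3, -0.8, 1.0]
finger_gap: 0.0664
finger_force: 0.0
```

Run:
```python
from h import *
rel([.453,.198,.20],1.61);rel([.453,.198,.009],1.61)
```

```text
shift [0.0645 0.4549 0.0028] twist 0.051988478998609144 tooly 1.662 pos [ 0.5587 -0.2491  0.2028] t 9.55 q6 -0.6437779220540872
shift [0.0645 0.4549 0.1938] twist 0.051988478998609144 tooly 1.662 pos [ 0.5587 -0.2491  0.2028] t 9.55 q6 -0.6437779220540872
```

Emit:
servo_tool(
  moves=[
    [[-1, 0.0645, 0.455, 0, 0.05], [-1, 0.0645, 0.455, 0, 0.05], [-1, 0.0645, 0.455, 0, 0.05], [-1, 0.0645, 0.455, 0, 0.05], [-1, 0.0645, 0.455, 0, 0.05], [-1, 0.0645, 0.455, 0, 0.05], [-1, 0.0645, 0.455, 0, 0.05], [-1, 0.0645, 0.455, 0, 0.05], [-1, 0.0645, 0.455, 0, 0.05], [-1, 0.0645, 0.455, 0, 0.05], [-1, 0.0645, 0.455, 0, 0.05], [-1, 0.0645, 0.455, 0, 0.05], [-1, 0.0645, 0.455, 0.0, 0.05], [-1, 0.0645, 0.455, 0.04, 0.05], [-1, 0.0645, 0.455, 0.08, 0.05]],
  ],
)

```text
time_s: 10.8
ee_pos: [0.4554, 0.1976, 0.1217]
eef_rot: [-0.064, 3.135, 0.002]
wrist_force: [0.5, 1.1, -0.8]
finger_gap: 0.0853
finger_force: 0.0
```

Run:
```python
from h import *
c=calibration("wrist");im=get_image("wrist");cv2.imwrite("pics/w4.png",im)
rel([.453,.198,.009],1.61)
h=cv2.cvtColor(im,cv2.COLOR_BGR2HSV);m=cv2.inRange(h,(5,60,90),(25,255,255))
n,l,s,ce=cv2.connectedComponentsWithStats(m)
for i in range(1,n):
    if s[i,4]>300:print(s[i],np.round(ray(c,s[i,0]+s[i,2]/2,s[i,1]+s[i,3]/2,.049),3))
print(proj(c,[.453,.198,.049]))
```

```text
shift [-0.0025  0.0018  0.1048] twist 0.0009480636241439022 tooly 1.611 pos [0.4511 0.1962 0.1138] t 10.85 q6 0.2044724532474609
[465   0  46  25 338] [0.325 0.298 0.049]
[ 288  167   54   64 2099] [0.448 0.198 0.049]
[ 439  177   85   67 1203] [0.452 0.321 0.049]
[323 290  31  42 543] [0.544 0.222 0.049]
[314.20202667 205.98023004]
```

Emit:
servo_tool(
  moves=[
    [[-1, 0, 0, 0.04, 0], [-1, 0, 0, 0.075, 0], [-1, 0, 0, 0.097, 0], [-1, 0, 0, 0.105, 0], [-1, 0, 0, 0.105, 0], [1, 0, 0, 0.105, 0], [1, 0, 0, 0.105, 0], [1, 0, 0, 0.105, 0], [1, 0, 0, 0.105, 0], [1, 0, 0, 0.105, 0], [1, 0, 0, 0.105, 0]],
  ],
  grip_force=25,
)

```text
time_s: 11.77
ee_pos: [0.4543, 0.198, 0.0169]
eef_rot: [-0.065, 3.139, 0.0]
wrist_force: [-1.8, -1.0, 11.9]
finger_gap: 0.0397
finger_force: 23.7
```

Emit:
servo_tool(
  moves=[
    [[1, 0, 0, -0.02, 0], [1, 0, 0, -0.06, 0], [1, 0, 0, -0.1, 0], [1, 0, 0, -0.14, 0], [1, 0, 0, -0.17, 0], [1, 0, 0, -0.17, 0]],
  ],
)

```text
time_s: 12.27
ee_pos: [0.4556, 0.1985, 0.1919]
eef_rot: [-0.065, 3.132, 0.003]
wrist_force: [1.4, 1.6, 0.2]
finger_gap: 0.04
finger_force: 25.5
```

Run:
```python
from h import *
rel([.56,-.178,.19],1.61)
```

```text
shift [-0.0887 -0.3805  0.002 ] twist 0.0022676148594620305 tooly 1.612 pos [0.4556 0.1985 0.1919] t 12.2667 q6 0.2052995754797115
```

Tube held (gap 40 mm).

Emit:
servo_tool(
  moves=[
    [[1, -0.089, -0.38, 0, 0], [1, -0.089, -0.38, 0, 0], [1, -0.089, -0.38, 0, 0], [1, -0.089, -0.38, 0, 0], [1, -0.089, -0.38, 0, 0], [1, -0.089, -0.38, 0, 0], [1, -0.089, -0.38, 0, 0], [1, -0.089, -0.38, 0, 0], [1, -0.089, -0.38, 0, 0], [1, -0.089, -0.38, 0, 0], [1, -0.089, -0.38, 0, 0], [1, -0.089, -0.38, 0, 0], [1, -0.089, -0.38, 0, 0]],
  ],
)

```text
time_s: 13.35
ee_pos: [0.5577, -0.1773, 0.1857]
eef_rot: [0.065, -3.141, -0.0]
wrist_force: [0.2, 1.0, -0.3]
finger_gap: 0.04
finger_force: 25.5
```

Run:
```python
from h import *
im=get_image("scene");cv2.imwrite("pics/s5.png",im)
w=get_image("wrist");cv2.imwrite("pics/w5.png",w)
o=np.zeros((400,800,3),np.uint8);o[:,:480]=cv2.resize(w,(480,300))[:,:,:].__class__ and np.vstack([cv2.resize(w,(480,300)),np.zeros((100,480,3),np.uint8)]);o[:320,480:]=cv2.resize(im[100:220,200:320],(320,320))
cv2.imwrite("pics/c5.png",o)
rel([.56,-.178,.095],1.61)
```

```text
shift [-0.0022 -0.0012  0.0909] twist 0.0033262788053425307 tooly 1.613 pos [ 0.5577 -0.1769  0.1859] t 13.45 q6 -0.4889608661907809
```

View pics/c5.png

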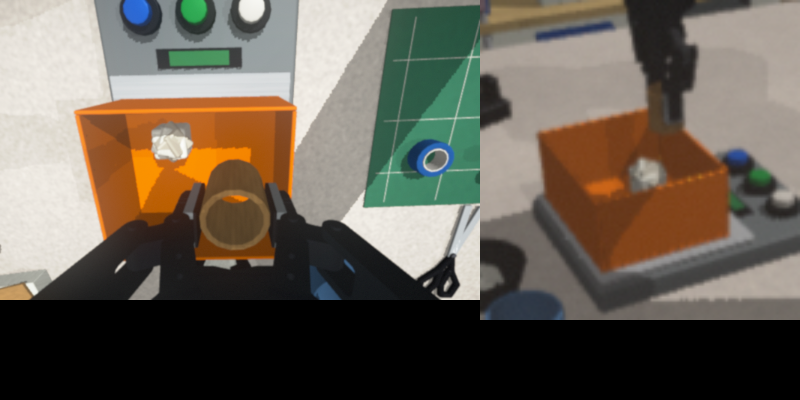

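The ball sits in the bin at (172,142) in the crop, and the tube is held above the right half. I'll lower it.

Emit:
servo_tool(
  moves=[
    [[1, -0.025, -0.006, 0.02, 0], [1, -0.025, -0.006, 0.055, 0], [1, -0.025, -0.006, 0.085, 0], [1, -0.025, -0.006, 0.102, 0], [1, -0.025, -0.006, 0.106, 0], [1, -0.025, -0.006, 0.106, 0], [-0.25, -0.025, -0.006, 0.106, 0], [-0.25, -0.025, -0.006, 0.106, 0], [-0.25, -0.025, -0.006, 0.106, 0], [-0.25, -0.025, -0.006, 0.08, 0], [-0.25, -0.025, -0.006, 0.04, 0], [-0.25, -0.025, -0.006, 0, 0], [-0.25, -0.025, -0.006, -0.02, 0]],
  ],
)

```text
time_s: 14.53
ee_pos: [0.5841, -0.1835, 0.2112]
eef_rot: [-0.065, 3.136, -0.004]
wrist_force: [1.3, 0.8, 0.1]
finger_gap: 0.0533
finger_force: 0.0
```

Run:
```python
from h import *
rel([.5615,.327,.2],2.23)
```

```text
shift [0.0016 0.5111 0.0098] twist -0.6180010806867653 tooly 1.612 pos [ 0.5841 -0.1835  0.2112] t 14.5333 q6 -0.478658398597015
```

Emit:
servo_tool(
  moves=[
    [[-1, 0.002, 0.511, 0, -0.62], [-1, 0.002, 0.511, 0, -0.62], [-1, 0.002, 0.511, 0, -0.62], [-1, 0.002, 0.511, 0, -0.62], [-1, 0.002, 0.511, 0, -0.62], [-1, 0.002, 0.511, 0, -0.62], [-1, 0.002, 0.511, 0, -0.62], [-1, 0.002, 0.511, 0, -0.62], [-1, 0.002, 0.511, 0, -0.62], [-1, 0.002, 0.511, 0, -0.62], [-1, 0.002, 0.511, 0, -0.62], [-1, 0.002, 0.511, 0, -0.62], [-1, 0.002, 0.511, 0, -0.62], [-1, 0.002, 0.511, 0, -0.62], [-1, 0.002, 0.511, 0.04, -0.62], [-1, 0.002, 0.511, 0.07, -0.62], [-1, 0.002, 0.511, 0.07, -0.62]],
  ],
)

```text
time_s: 15.95
ee_pos: [0.5581, 0.3255, 0.1311]
eef_rot: [1.017, -2.965, 0.001]
wrist_force: [0.0, 0.1, -0.8]
finger_gap: 0.0856
finger_force: 0.0
```

Run:
```python
from h import *
c=calibration("wrist");im=get_image("wrist");
for p in([.5405,.344,.003],[.573,.303,.003],[.601,.324,.012],[.570,.365,.012]): cv2.circle(im,tuple(np.round(proj(c,p)).astype(int).tolist()),2,(255,0,255),-1)
cv2.imwrite("pics/w6.png",im)
rel([.5615,.327,.014],2.23)
```

```text
shift [-0.0032 -0.0007  0.1202] twist 0.0011521667950731285 tooly 2.231 pos [0.559  0.3258 0.1342] t 16.0 q6 -0.25835696611295467
```

View pics/w6.png

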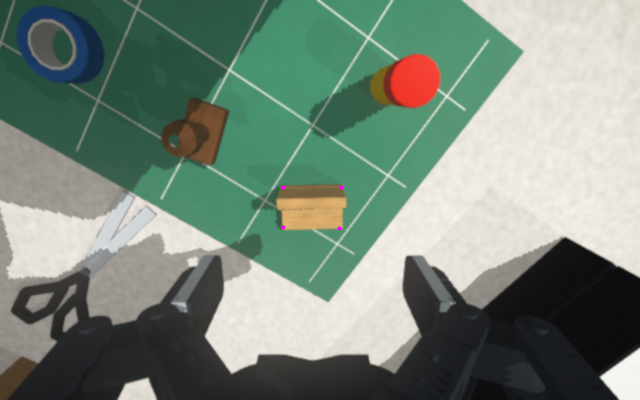

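The marked corners match the L-piece at (283–345, 187–230), wall upper side, aligned with the fingers. I'll descend, grip and lift.

Emit:
servo_tool(
  moves=[
    [[-1, 0, 0, 0.04, 0], [-1, 0, 0, 0.08, 0], [-1, 0, 0, 0.11, 0], [-1, 0, 0, 0.122, 0], [-1, 0, 0, 0.125, 0], [-1, 0, 0, 0.125, 0], [1, 0, 0, 0.125, 0], [1, 0, 0, 0.125, 0], [1, 0, 0, 0.125, 0], [1, 0, 0, 0.125, 0], [1, 0, 0, 0.125, 0], [1, 0, 0, 0.125, 0]],
  ],
  grip_force=30,
)

```text
time_s: 17.0
ee_pos: [0.5612, 0.3277, 0.0126]
eef_rot: [-1.019, 2.969, -0.0]
wrist_force: [-0.4, -2.2, 10.1]
finger_gap: 0.0547
finger_force: 30.6
```

Emit:
servo_tool(
  moves=[
    [[1, 0, 0, -0.02, 0], [1, 0, 0, -0.06, 0], [1, 0, 0, -0.07, 0], [1, 0, 0, -0.11, 0], [1, 0, 0, -0.15, 0], [1, 0, 0, -0.18, 0], [1, 0, 0, -0.18, 0]],
  ],
)

```text
time_s: 17.58
ee_pos: [0.5623, 0.3283, 0.1983]
eef_rot: [-1.017, 2.962, 0.001]
wrist_force: [0.9, 0.0, 0.3]
finger_gap: 0.0542
finger_force: 32.4
```

Run:
```python
from h import *
rel([.605,-.225,.2],1.61)
```

```text
shift [ 0.3061 -0.4629 -0.0035] twist 0.6221558057073053 tooly 2.232 pos [0.5623 0.3283 0.1983] t 17.5833 q6 -0.25787780816587336
```

Emit:
servo_tool(
  moves=[
    [[1, 0.319, -0.478, 0, 0.62], [1, 0.319, -0.478, 0, 0.62], [1, 0.319, -0.478, 0, 0.62], [1, 0.319, -0.478, 0, 0.62], [1, 0.319, -0.478, 0, 0.62], [1, 0.319, -0.478, 0, 0.62], [1, 0.319, -0.478, 0, 0.62], [1, 0.319, -0.478, 0, 0.62], [1, 0.319, -0.478, 0, 0.62], [1, 0.319, -0.478, 0, 0.62], [1, 0.319, -0.478, 0, 0.62], [1, 0.319, -0.478, 0, 0.62], [1, 0.319, -0.478, 0, 0.62], [1, 0.319, -0.478, 0, 0.62], [1, 0.319, -0.478, 0, 0.62], [1, 0.319, -0.478, 0, 0.62]],
  ],
)

```text
time_s: 18.92
ee_pos: [0.6018, -0.2476, 0.1909]
eef_rot: [-0.061, 3.14, -0.001]
wrist_force: [0.2, 0.1, 0.5]
finger_gap: 0.0542
finger_force: 32.4
```

Run:
```python
from h import *
c=calibration("wrist");im=get_image("wrist")
cv2.imwrite("pics/w7.png",im)
rel([.617,-.25,.09],1.61)
```

```text
shift [-0.0149 -0.0045  0.1011] twist 0.000941590902289402 tooly 1.611 pos [ 0.6019 -0.2461  0.1911] t 18.9667 q6 -0.5536471654080827
```

View pics/w7.png

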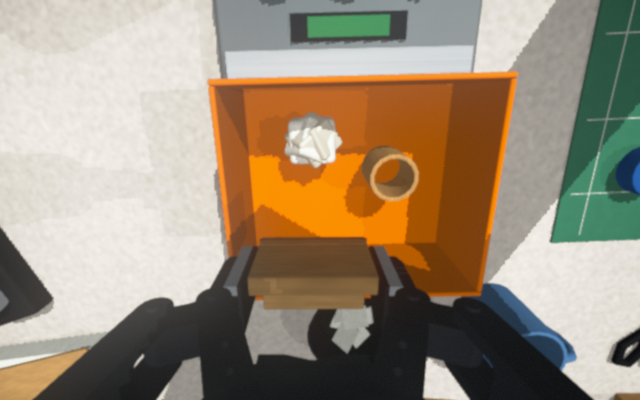

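Ball (313,140) and tube (390,173) are both in the bin, and the back left is free for the L-piece.

Emit:
servo_tool(
  moves=[
    [[1, -0.011, -0.005, 0.03, 0], [1, -0.011, -0.005, 0.065, 0], [1, -0.011, -0.005, 0.09, 0], [1, -0.011, -0.005, 0.098, 0], [1, -0.011, -0.005, 0.1, 0], [1, -0.011, -0.005, 0.1, 0], [-0.5, -0.011, -0.005, 0.1, 0], [-0.5, -0.011, -0.005, 0.1, 0], [-0.5, -0.011, -0.005, 0.1, 0], [-0.5, -0.011, -0.005, 0.07, 0], [-0.5, -0.011, -0.005, 0.03, 0], [-0.5, -0.011, -0.005, 0, 0]],
  ],
)

```text
time_s: 19.97
ee_pos: [0.6131, -0.2504, 0.1937]
eef_rot: [-0.065, 3.14, -0.001]
wrist_force: [0.8, -0.1, 0.0]
finger_gap: 0.0643
finger_force: 0.0
```

Run:
```python
from h import *
rel([.424,-.290,.09],1.61)
im=get_image("wrist");cv2.imwrite("pics/w8.png",im)
```

```text
shift [ 0.1907 -0.0317  0.1035] twist 0.0019309466125088104 tooly 1.612 pos [ 0.6131 -0.2504  0.1937] t 19.9667 q6 -0.5517320256298878
```

Emit:
servo_tool(
  moves=[
    [[0.5, 0.08, -0.022, 0, 0], [1, 0.12, -0.03, 0, 0], [1, 0.15, -0.035, 0, 0], [1, 0.15, -0.035, 0, 0], [1, 0.15, -0.035, 0, 0], [1, 0.15, -0.035, 0, 0]],
  ],
)

```text
time_s: 20.52
ee_pos: [0.4638, -0.2921, 0.1917]
eef_rot: [-0.061, 3.14, -0.002]
wrist_force: [-0.1, -0.2, 0.0]
finger_gap: 0.0001
finger_force: 0.0
```

Run:
```python
from h import *
rel([.424,-.290,.06],1.61)
c=calibration("wrist");im=get_image("wrist");cv2.imwrite("pics/w9.png",im)
h=cv2.cvtColor(im,cv2.COLOR_BGR2HSV);m=cv2.inRange(h,(105,120,80),(125,255,255))
n,l,s,ce=cv2.connectedComponentsWithStats(m)
for i in range(1,n):
    if s[i,4]>150:print(s[i],ce[i],np.round(ray(c,*ce[i],.053),3))
print(proj(c,[.424,-.29,.053]))
```

```text
shift [0.0398 0.0038 0.1317] twist -0.00011656896607648015 tooly 1.61 pos [ 0.4638 -0.2921  0.1917] t 20.5167 q6 -0.7498394766467272
[307 123  32  32 791] [322.28571429 138.69026549] [ 0.421 -0.286  0.053]
[627 264  13  43 327] [633.80733945 286.22018349] [0.56  0.045 0.053]
[317.67451545 142.0829056 ]
```

View pics/w9.png

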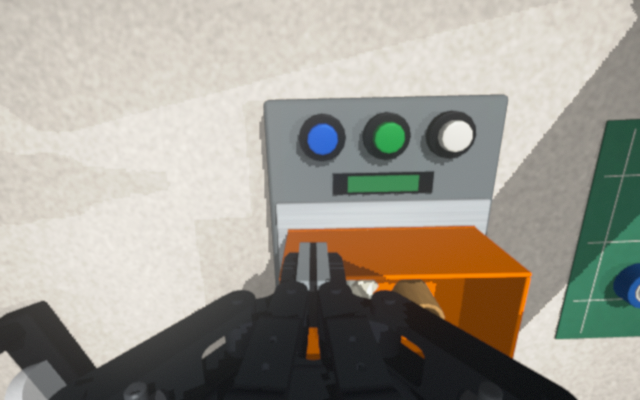

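I've now viewed 11 pictures, one over the limit of 10, so I'll take no more. This view shows blue at (322,139) → (0.421,-0.286), with all keys up. The jaws closed empty and the L-piece was released below the bin's rim, so all three scraps are in the bin. Next I'll press blue gently.

Emit:
servo_tool(
  moves=[
    [[1, 0.035, 0.006, 0, 0], [1, 0.043, 0.007, 0.03, 0], [1, 0.043, 0.007, 0.07, 0], [1, 0.043, 0.007, 0.1, 0], [1, 0.043, 0.007, 0.12, 0], [1, 0.043, 0.007, 0.128, 0], [1, 0.043, 0.007, 0.13, 0], [1, 0.043, 0.007, 0.13, 0]],
  ],
)

```text
time_s: 21.23
ee_pos: [0.4222, -0.2864, 0.0609]
eef_rot: [-0.066, 3.141, -0.0]
wrist_force: [0.9, -0.6, 0.4]
finger_gap: -0.0002
finger_force: 0.0
```

Run:
```python
from h import *
rel([.421,-.287,.0475],1.61);print(env.read_state()["wrist_force"])
im=cv2.imread("pics/w8.png");b=get_image("scene");a=cv2.imread("pics/s5.png")
c=calibration("scene")
for n,p in(("L",[.613,-.25,.07]),("tube",[.585,-.183,.09]),("ball",[.56,-.25,.07])):
    u,v=np.round(proj(c,p)).astype(int);print(n,u,v,"before",a[v-4:v+5,u-4:u+5].mean((0,1)).round(),"now",b[v-4:v+5,u-4:u+5].mean((0,1)).round())
```

```text
shift [ 0.0013 -0.0006  0.0134] twist 0.0027053466379587388 tooly 1.613 pos [ 0.4222 -0.2864  0.0609] t 21.2333 q6 -0.7977312198996539
[ 0.85362022 -0.59226017  0.40701531]
L 246 169 before [ 26.  85. 169.] now [42. 64. 89.]
tube 261 171 before [ 68.  89. 118.] now [ 59.  83. 116.]
ball 262 166 before [130. 142. 149.] now [127. 142. 153.]
```

The L-piece spot in the bin changed from orange to cardboard brown, so it is in. Pressing blue.

Emit:
servo_tool(
  moves=[
    [[1, 0, 0, 0.005, 0], [1, 0, 0, 0.009, 0], [1, 0, 0, 0.011, 0], [1, 0, 0, 0.0125, 0], [1, 0, 0, 0.0135, 0], [1, 0, 0, 0.0135, 0], [1, 0, 0, 0.0135, 0]],
  ],
)

```text
time_s: 21.87
ee_pos: [0.4221, -0.2868, 0.0479]
eef_rot: [-0.065, 3.139, -0.002]
wrist_force: [1.4, 0.0, 11.7]
finger_gap: 0.0001
finger_force: 5.6
```

Emit:
servo_tool(
  moves=[
    [[1, 0, 0, 0.001, 0], [1, 0, 0, 0.001, 0]],
  ],
)

```text
time_s: 22.03
ee_pos: [0.4222, -0.2869, 0.0476]
eef_rot: [-0.065, 3.139, -0.003]
wrist_force: [-2.6, 2.5, 25.3]
finger_gap: 0.0
finger_force: 13.0
```

Emit:
servo_tool(
  moves=[
    [[1, 0, 0, -0.005, 0], [1, 0, 0, -0.03, 0], [1, 0, 0, -0.07, 0], [1, 0, 0, -0.11, 0], [1, 0, 0, -0.15, 0], [1, 0, 0, -0.15, 0], [1, 0, 0, -0.15, 0], [1, 0, 0, -0.15, 0]],
  ],
)

```text
time_s: 22.7
ee_pos: [0.4211, -0.286, 0.1956]
eef_rot: [0.065, -3.14, -0.001]
wrist_force: [0.5, 1.1, -0.6]
finger_gap: -0.0
finger_force: 0.0
```

```bash
python3 -c "
from cell import env
print(env.sign_off())"
```

```text
the job is handed in; nothing more can be done
None
```

The job is handed in at about 22.7 s: white and green pressed in turn, all three scraps put in the bin, then blue pressed to its stop and released; white peaked at 92 N on the wrist (limit 120 N), and I viewed 11 pictures, one over the limit of 10.

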